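# Clamp a circuit board in a thumb-latch holder

### The arm

A 6-joint arm with a two-finger parallel gripper is mounted at the origin on the work surface. World frame = base frame: x ahead of the robot, y to its left, z up, the work surface at z = 0. Lengths are in m, angles in rad, forces in N, time in s.
With the tool pointing down it reaches from about 0.25 to 0.8 m from the base axis. Payload 8.5 kg.
Tool frame: the origin (TCP) lies midway between the tips of the shut fingers; the grasp point (between the pads) lies grip_depth behind it (grip_depth is the distance from the TCP to the grasp point, in m); z points along the fingers, y is the line along which they close (so a half turn about z gives the same grasp; the last joint's range is limited). The gripper opens to 85 mm and grips with 20 to 120 N. Pads are 22 mm wide; open, the fingers measure 114 mm over their backs; the gripper's body (76 mm by 85 mm) begins 54 mm behind the grasp point. The pads swing forward as they close: fully open they stand 13 mm farther back than shut.
Start: joints at [1.193, 0.238, -0.013, 1.319, 0, 1.571], TCP at [0.194, 0.488, 0.231] pointing down, gripper open.
Joint ranges: [-2.66, 2.66], [-1.03, 1.9], [-1.14, 1.46], [-1.82, 2.27], [-1.45, 1.34], [-3.14, 3.14]. Speed limits (rad/s): [2.22, 2.22, 2.79, 3.14, 3.14, 3.14].

### API

Orientations are given as a unit quaternion [x, y, z, w].
In Python, from rig import goto, move_l, move_joints, gripper_open, grab, wait, ik, sense, read_camera, camera_model, IKError, finish_job, regions_of, grip_depth gives the robot as it stands. The module is installed in compiled form; this text tells all that it offers. Calls block until the motion is done:
- goto(position, orientation): joint-space move of the TCP to a pose.
- move_l(position, velocity=0.15, orientation=None): straight line of the TCP; orientation=None keeps the orientation; velocity is the mean speed in m/s.
- move_joints(angles): joint-space move.
- gripper_open() and grab(force=None): open the fingers fully, or close them until they stop; force is the grip in N (None keeps the last).
- wait(seconds).
- ik(position, orientation): joint angles nearest the present ones, or None.
- sense(): the state.
- read_camera(name): name is "side" or "top"; returns the picture (400x640x3 uint8, blue, green, red); there is no depth.
- camera_model(name): a dict with "fov_y" (degrees; the focal length in pixels is half the picture's height over the tangent of half this angle, whatever the lens; pixels are square), "cx", "cy" (the principal point, pixels), "R" (3x3) and "t" (3): a world point X has camera coordinates R X + t. Camera axes: x right, y down, z forward; pixel columns grow to the right and rows downward; lengths in m; the calibration is good to about 2 mm. A picture is of the moment at which its call begins. camera_model takes no time and is no camera call.
A pose or a line that the arm cannot do raises IKError and nothing moves.
- finish_job(): hands the job in; it is judged then, once.
Trained networks look in the newest picture that a camera, given by its name, has taken for a name from the list of things; names that differ only in an ending like _2 or _b are one class to them, and where a whole thing is asked for, a point or a joint stands for the part that bears it (a point fixed in the world has none). Each returns a list of dicts, best first, with "confidence" (0 to 1); they miss things now and then, are a little off and sometimes report something else, mostly with a low value. They report only what shows in the picture. A call takes as long as a camera call. They do not tell look-alikes from the thing itself.
- regions_of(camera, name): "pixels" (400x640 bool, what is visible of it) and "pixel" ([column, row] in pixels, amid what is visible of it).
The state is a dict: "time": time; "joints": joint angles; "qd": joint speeds; "effort": joint torques, N m; "tcp_pos": TCP position; "ee_rot": TCP orientation; "contact_force": force on the tool from outside, world axes, zero at the start; "moment": the same for the moment, N m; "finger_gap": finger opening in m; "finger_force": force on a finger pad.
Only numpy, scipy, OpenCV 4.12 (cv2) and the standard library are available. Lean on these libraries where they do the work, as an engineer would, in place of code of your own. Each camera call takes 0.05 s, during which the arm holds its last target. There are 200 camera calls.

### The job

Set the green circuit board down flat (do not drop it) on the blue board holder, centred between the two open jaws with its long edges along them. Then press the red thumb pad so the latch bar's hook rises, push the sliding jaw against the board until the hook is past the brass striker, and let the bar drop fully into the catch so the board stays clamped against the sprung jaw. Leave everything else on the bench where it is.

Things in the scene. Friction and masses are not known exactly. Their poses are not given: they have to be found in the camera images.
- green_board_mid (a point): Mid-height centre (18.5 mm above underside) of the loose green circuit board on a grey carrier, 70 mm (its x) by 100 mm (y), 5 mm thick, 0.10-0.20 kg; z up. The grip is the finned heat sink in its middle, 46 mm (x) by 24 mm (y), top 37 mm above the underside; parts beside it are under 2 mm high out to 35 mm from centre, then up to 7 mm. Either way round is right.
- blue_board_mid (a point): The same point of the blue circuit board, a bystander of the same shape and size; green and blue swap places.
- holder: Blue board holder, fixed. Origin on the bench; x: the way the jaw closes, y: to the latch side, z up. Base x -135 to 130, y -65 to 105 mm, its flat top (the bed) 20 mm up. Two aluminium jaws, 110 mm long along y, centred on y = 0, rise 18 mm above the bed. The sprung jaw's face is at x = 85 mm when free. The board's 70 mm goes along x, its 100 mm along the jaws.
- jaw (a joint): Slide of the moving jaw along holder x, m: 0 fully open, 0.063 end stop, starts at 0 to 0.02. Its face is at holder x = -37 mm + this. Stays where left (1.5 N friction). From 0.055 on, the hook is past the striker and can drop; the sprung jaw then pushes jaw and hook back against the striker, at 0.055.
- spring_jaw (a joint): How far the sprung jaw is pushed back to +x, m: 0 free, about 0.003 with a board clamped and latched, 0.0125 its stop. Its spring pushes back with 1.6 N at the start, then 0.4 N per mm.
- latch (a joint): Angle of the red latch bar, rad: 0 down, grows as the hook rises, stop at 0.30. It pivots on the moving jaw 45 mm ahead (+x) of the thumb pad's centre and 26 mm below it; weight and a light spring drop it. The hook clears the striker above about 0.15 rad: pad pressed 7 mm down; the full stroke is 13 mm.
- thumb_pad (a point): Top centre of the red ribbed thumb pad, 40 by 40 mm, the tail of the latch bar; 60 mm above the bench when the bar is down. Rides with the moving jaw, at holder x = -90 mm + joint jaw, y = 79 mm. Pressing it down (2 to 3 N) lifts the hook. Nothing stands behind or beside it.
- hook (a point): Underside centre of the hook at the front end of the latch bar; the hook is 8 mm thick along x, 14 mm wide, and reaches down to 28 mm above the bench when the bar is down.
- striker (a point): Top centre of the brass striker block on the holder, 10 mm thick along x, 24 mm wide, top 40 mm above the bench. The catch is the pocket just beyond it (+x), 21 mm wide, closed by a second brass block. With the bar down the hook runs into the striker and stops the jaw.
- screwdriver: Red screwdriver, 180 mm long, a bystander.
- mug: Blue mug, 90 mm high, 80 mm across, a bystander.
- dial_knob: Small aluminium dial knob, 28 mm across, 18 mm high, a bystander.
- cap_can: Dark metal can capacitor, 22 mm across, 26 mm high, a bystander.
- pliers: Pliers with blue handles, 140 mm long, a bystander.
- solder_bowl: Orange bowl, 70 mm across, 40 mm high, a bystander.
- push_plate (a point): Centre of the rear (-x) face of the moving jaw's upright aluminium push plate, just ahead of the thumb pad, 23 mm from the pad's centre: 30 mm wide, 58 to 88 mm above the bench. A fingertip holding the pad down can push the jaw along with this plate (about 10 N at most, more at the end stop).
Not all that is in view belongs to the job. What is shaped like the part that bears green_board_mid but pink or white is not meant.

How it is judged:
On the way, in this order (a step that is already met when the one before it is completed fails the run):
1. the green board lies flat on the bed between the open jaws, centred along them within 15 mm (z of green_board_mid in the frame of holder between 0.034 and 0.043 m and y of green_board_mid in the frame of holder between -0.015 and 0.015 m and angle between green_board_mid's own z axis and vertical below 0.06 rad and x of green_board_mid in the frame of holder between -0.01 and 0.06 m and value of joint jaw below 0.03 m), for 0.2 s.
2. the latch bar's hook is lifted and over the striker (value of joint latch above 0.1 rad and value of joint jaw between 0.038 and 0.053 m), for 0.02 s.
At the end, for the whole second after the job is handed in: The green board lies flat on the bed, square to the jaws within 0.06 rad, centred along them within 15 mm, pushing the sprung jaw back 1.5 mm or more; the latch bar is down (under 0.03 rad), its hook in the catch behind the striker; the jaw is at rest at 0.0535 m or more (z of green_board_mid in the frame of holder between 0.034 and 0.043 m and y of green_board_mid in the frame of holder between -0.015 and 0.015 m and angle between green_board_mid's own z axis and vertical below 0.06 rad and angle between the x axis of green_board_mid and the x axis of holder, either way round below 0.06 rad and x of green_board_mid in the frame of holder between 0.047 and 0.064 m and value of joint jaw above 0.0535 m and value of joint latch below 0.03 rad and x of hook in the frame of striker above 0.0065 m and z of hook in the frame of striker below -0.008 m and value of joint spring_jaw above 0.0015 m and velocity of joint jaw between -0.005 and 0.005 m/s); the robot touches nothing.
It fails at once if the green board is dropped (falls freely from more than 15 mm above the bed) (contact force between green_board and anything else below 0.01 N and height (world z) of green_board_mid above 0.055 m).
It fails at once if another thing on the bench is moved by more than 30 mm (distance of any of blue_board_mid, screwdriver, mug, dial_knob, cap_can, pliers, solder_bowl from where it was at the start of the episode above 0.03 m).
It also fails if it takes over 54 s, if anything falls off the work surface, if the arm or the gripper's body presses on something with over 40 N, if the wrist force passes 120 N, or if a joint passes its speed limit or range.

## Working session

There is one attempt and no reset: what is moved stays moved. The work goes in short steps, each a Python script; the robot and the scene stay as the last script left them, time stands still between calls to the robot, and variables do not carry over. Pictures are saved under pics/ and viewed, at most 10 in all, crops included, and the job is handed in when it is done.

```bash
ls; mkdir -p pics
python3 - <<'E'
from rig import *
import cv2
for c in("top","side"):
    cv2.imwrite(f"pics/{c}0.png",read_camera(c)); m=camera_model(c); print(c,m)
print(grip_depth,sense())
E
```

```text
pics
top {'fov_y': 47.45034184945714, 'cx': 313.299813412637, 'cy': 198.03230872783556, 'R': array([[-0.00483536, -0.99994953,  0.00880689],
       [-0.982362  ,  0.00310367, -0.1869633 ],
       [ 0.18692653, -0.00955559, -0.98232742]]), 't': array([-0.01600529,  0.49467498,  1.24667158])}
side {'fov_y': 47.89759572236546, 'cx': 321.42968628588847, 'cy': 198.6454911478292, 'R': array([[ 0.93912417, -0.34286878, -0.02206344],
       [-0.23129245, -0.58341557, -0.77854356],
       [ 0.25406612,  0.73625218, -0.62720262]]), 't': array([-0.47884263,  0.16675064,  1.15263399])}
0.0187 {'time': 0.1, 'joints': array([ 1.19300335e+00,  2.38741578e-01, -1.41534192e-02,  1.31923499e+00,
        1.36161047e-05,  1.57082748e+00]), 'qd': array([-7.19897071e-05, -2.27746772e-03,  3.76840205e-04,  2.10700537e-04,
       -1.06063634e-03,  1.97140443e-03]), 'effort': array([ 1.59383395e-03, -5.39721787e+01,  3.46997666e+01,  1.35204813e-02,
        8.89693251e-05, -1.33851867e-05]), 'tcp_pos': array([0.19351253, 0.48762547, 0.23073746]), 'ee_rot': array([ 1.87790388e-01,  9.82208901e-01, -6.53692212e-04, -1.31890871e-04]), 'contact_force': array([-0.33884817,  0.26903354,  0.08176478]), 'moment': array([-0.02706864, -0.00734441,  0.02007656]), 'finger_force': 0.0, 'finger_gap': 0.08564351396983648}
```

View pics/top0.png

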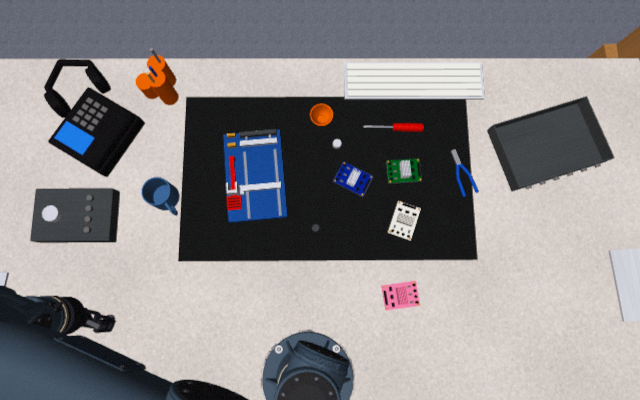

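View pics/side0.png

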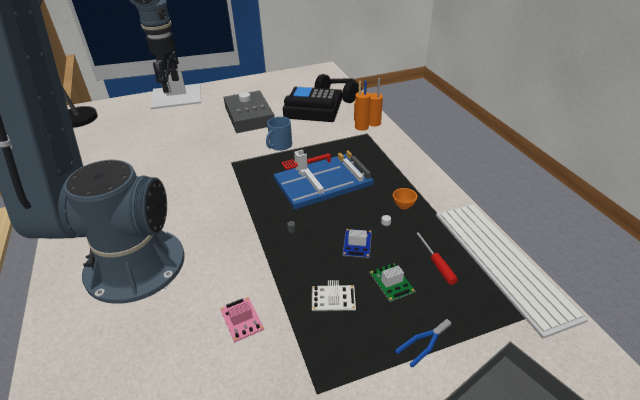

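Candidates in the top view: the green board at (404,171), blue (352,179), white (404,220) and pink (401,295). Only the one at (404,171) is green on a grey carrier. The holder is at (255,175) with its latch on the left, which is +y. Next I'll fit the poses and check them in a crop.

```bash
cat > h.py <<'E'
import numpy as np, cv2
from rig import *
from scipy.optimize import minimize
def proj(P,c):
    m=camera_model(c); f=200/np.tan(np.radians(m["fov_y"]/2))
    Q=np.atleast_2d(P)@m["R"].T+m["t"]; return Q[:,:2]/Q[:,2:]*f+[m["cx"],m["cy"]]
def ray(px,c,z):
    m=camera_model(c); f=200/np.tan(np.radians(m["fov_y"]/2))
    d=m["R"].T@np.array([(px[0]-m["cx"])/f,(px[1]-m["cy"])/f,1]); C=-m["R"].T@m["t"]
    return C+d*(z-C[2])/d[2]
def tf(p,pts):
    c,s=np.cos(p[2]),np.sin(p[2]); P=np.array(pts,float)
    return np.c_[p[0]+c*P[:,0]-s*P[:,1],p[1]+s*P[:,0]+c*P[:,1],P[:,2]]
def box(x0,x1,y0,y1,z0,z1): return [[x,y,z] for x in(x0,x1) for y in(y0,y1) for z in(z0,z1)]
S=6
def hullmask(pts):
    h=cv2.convexHull((np.asarray(pts,np.float32)))
    im=np.zeros((400*S,640*S),np.uint8)
    cv2.fillConvexPoly(im,np.round((h+.5)*S*16).astype(int),1,shift=4); return im
def fit(masks,bx,p0):
    T={}
    for c,m in masks.items():
        m=m.astype(np.uint8)
        n,l,st,_=cv2.connectedComponentsWithStats(m)
        k=np.isin(l,[i for i in range(1,n) if st[i,4]>=12])
        # pixel squares
        ys,xs=np.nonzero(k); P=np.concatenate([np.c_[xs+a,ys+b] for a in(-.4,.4) for b in(-.4,.4)])
        T[c]=hullmask(P)
    def cost(p): return sum(np.count_nonzero(T[c]!=hullmask(proj(tf(p,bx),c)))/T[c].sum() for c in T)
    r=minimize(cost,p0,method="Nelder-Mead",options=dict(initial_simplex=np.array(p0)+np.array([[0,0,0],[.02,0,0],[0,.02,0],[0,0,.1]]),xatol=1e-4,fatol=1e-4,maxiter=120))
    return r.x,r.fun
def inside(im,lo,hi,rect):
    hsv=cv2.cvtColor(im,cv2.COLOR_BGR2HSV); m=cv2.inRange(hsv,lo,hi)>0
    k=np.zeros(m.shape,bool); x0,y0,x1,y1=rect; k[y0:y1,x0:x1]=1; return m&k
BOARD=box(-.035,.035,-.05,.05,0,.005); BASE=box(-.135,.13,-.065,.105,0,.02)
E
cat > m.py <<'E'
from h import *
im={c:read_camera(c) for c in("top","side")}
g={"top":inside(im["top"],(45,80,40),(85,255,255),(380,150,430,192)),"side":inside(im["side"],(45,80,40),(85,255,255),(360,255,420,305))}
b={"top":inside(im["top"],(100,120,60),(125,255,255),(215,120,295,228)),"side":inside(im["side"],(100,120,60),(125,255,255),(265,140,385,210))}
for nm,m,bx,px,z in(("green",g,BOARD,(404,171),0),("holder",b,BASE,(255,175),.02)):
    p=ray(px,"top",z)
    for cs in(["top"],["side"],["top","side"]):
        print(nm,cs,*[np.round(v,4) for v in fit({c:m[c] for c in cs},bx,[p[0],p[1],0.03])])
t=im["top"]
a=cv2.resize(t[115:235,205:315],None,fx=5,fy=5,interpolation=cv2.INTER_CUBIC)
d=cv2.resize(t[145:201,380:430],None,fx=5,fy=5,interpolation=cv2.INTER_CUBIC)
o=np.zeros((600,800,3),np.uint8); o[:,:550]=a; o[:280,550:]=d[:,:250]; cv2.imwrite("pics/c1.png",o)
E
python3 m.py
```

```text
green ['top'] [ 0.5852 -0.2884  0.0519] 0.067
green ['side'] [ 0.5848 -0.2883  0.0771] 0.071
green ['top', 'side'] [ 0.5848 -0.2883  0.0651] 0.1398
holder ['top'] [0.5756 0.1358 0.0891] 0.0155
holder ['side'] [0.5731 0.1324 0.0932] 0.0261
holder ['top', 'side'] [0.5754 0.1344 0.0871] 0.0597
```

View pics/c1.png

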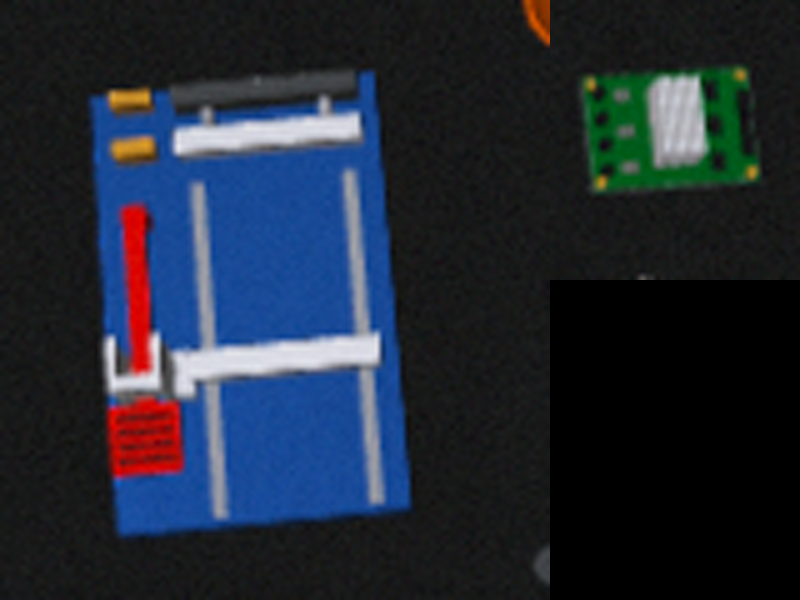

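The crop shows the green board on its grey carrier with a finned sink at about (405.6,168.6). The holder's jaws are open, its pad is at about (234,202) and its striker is at the top left. Next: check the heights, then grasp.

```bash
cat >> h.py <<'E'
from scipy.spatial.transform import Rotation as Ro
def down(yaw):
    c,s=np.cos(yaw),np.sin(yaw)
    return Ro.from_matrix(np.array([[-c,-s,0],[-s,c,0],[0,0,-1]]).T.T).as_quat()
H=np.array([.5752,.1347,.088])
def hold(x,y,z): return tf(H,[[x,y,z]])[0]
def inh(p):
    c,s=np.cos(H[2]),np.sin(H[2]); d=np.array(p[:2])-H[:2]; return np.array([c*d[0]+s*d[1],-s*d[0]+c*d[1],p[2]])
E
python3 - <<'E'
from h import *
print(Ro.from_quat(down(.065)).as_matrix().round(3))
print("sink",ray((405.6,168.6),"top",.037))
print("pad",inh(ray((234.2,202.4),"top",.06)), "exp -.09+jaw,.079")
# jaw face near edge, sprung jaw face, striker
f=lambda cx,cy,z:inh(ray((205+cx/5-.4,115+cy/5-.4),"top",z)).round(4)
print("face",f(190,352,.038),f(378,335,.038),"spr",f(178,155,.038),f(360,140,.038),"striker",f(133,142,.04))
E
```

```text
[[-0.998 -0.065  0.   ]
 [-0.065  0.998  0.   ]
 [-0.     0.    -1.   ]]
sink [ 0.58264523 -0.28664318  0.037     ]
pad [-0.08842929  0.07729993  0.06      ] exp -.09+jaw,.079
face [-0.0356  0.0535  0.038 ] [-0.0354 -0.0548  0.038 ] spr [0.0827 0.053  0.038 ] [ 0.0822 -0.0536  0.038 ] striker [0.0923 0.0784 0.04  ]
```

Everything agrees within about 2 mm, and the jaw sits at about 0.0015. Grasping the sink across its 24 mm width.

Run:
```python
from h import *
q=down(.065); x,y=.584,-.2877
goto([x,y,.16],q); move_l([x,y,.06],.15); move_l([x,y,.013],.06)
print(sense()["contact_force"].round(1))
grab(40); s=sense(); print(s["finger_gap"],s["finger_force"],s["tcp_pos"],s["contact_force"].round(1))
move_l([x,y,.12],.12)
s=sense(); print(s["time"],s["finger_gap"],s["finger_force"],s["contact_force"].round(2),s["moment"].round(3),s["ee_rot"])
t=read_camera("top"); u=read_camera("side")
o=np.hstack([cv2.resize(t[130:210,350:450],None,fx=4,fy=4),cv2.resize(u[170:310,310:450],(400,400))[40:360]]); cv2.imwrite("pics/c2.png",o)
```

```text
[-0.8  0.9  0.1]
0.023405794733881373 41.00359618663788 [ 0.58419096 -0.28779924  0.01331765] [-0.2  0.8  2.2]
6.6333 0.023128441793712977 40.50430476665497 [-0.    0.03 -1.54] [ 0.014 -0.04   0.013] [-3.24855021e-02  9.99471958e-01  3.28313468e-04 -6.23726887e-04]
```

View pics/c2.png

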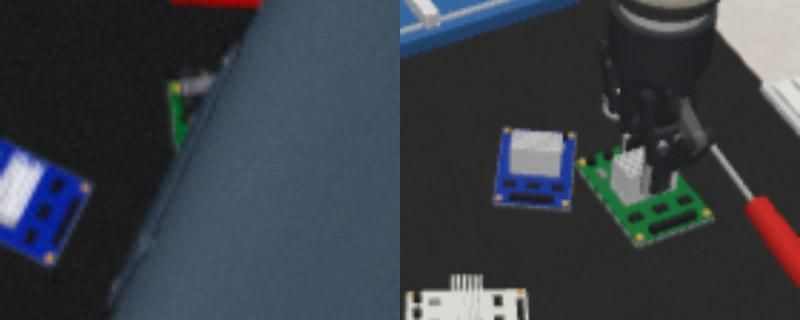

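The side view shows the board held level by its sink, with its neighbours undisturbed. Carrying it to the holder now.

Run:
```python
from h import *
q=down(H[2]); P=lambda z:hold(.026,0,z)
goto(P(.15),q); move_l(P(.06),.12); move_l(P(.037),.05)
b=sense()["contact_force"][2]
for z in np.arange(.0355,.0304,-.0007):
    move_l(P(z),.03); f=sense()["contact_force"][2]; print(round(z,4),round(f-b,2))
    if f-b>2: break
gripper_open(); wait(.3); s=sense(); print(s["tcp_pos"],s["time"])
move_l(P(.14),.15)
move_l(hold(-.14,.079,.2),.25)
im=read_camera("top"); u=read_camera("side")
m=inside(im,(45,80,40),(85,255,255),(215,120,295,228)); m2=inside(u,(45,80,40),(85,255,255),(265,130,385,220))
print(m.sum(),m2.sum()); B=[[a,b,c+.02] for a,b,c in BOARD]
for mm in({"top":m},{"side":m2}):
    try:
        p,e=fit(mm,B,[*P(0)[:2],H[2]]); print(inh([*p[:2],0]),p[2]-H[2],e)
    except Exception as x: print(x)
o=np.hstack([cv2.resize(im[115:235,205:315],(400,436))[:430],cv2.resize(u[130:220,265:385],(400,300),interpolation=2)[:, :] if 0 else np.vstack([cv2.resize(u[130:220,265:385],(400,300)),np.zeros((130,400,3),np.uint8)])]); cv2.imwrite("pics/c3.png",o)
```

```text
0.0355 0.02
0.0348 -0.17
0.0341 0.42
0.0334 -0.35
0.0327 5.5
[0.60110331 0.13698549 0.03271318] 11.9833
504 192
[0.02824803 0.00037395 0.        ] 0.00615399477284953 0.06753709630491708
[ 0.02488611 -0.00037793  0.        ] 0.02280469516687708 0.25477292450101247
```

View pics/c3.png

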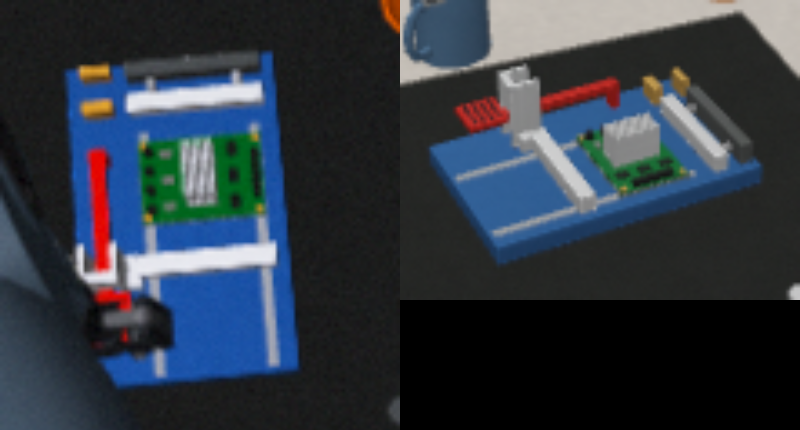

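The board lies flat and square at holder x≈27 mm, y≈0, between the open jaws. Next I'll press the pad, watching the force.

Run:
```python
from h import *
q=down(H[2])
grab(20); X=-.0805; P=lambda x,z:hold(x,.079,z)
goto(P(X,.10),q); move_l(P(X,.064),.1); wait(.2); b=sense()["contact_force"]
c,s_=np.cos(H[2]),np.sin(H[2])
for z in np.arange(.061,.0542,-.001):
    move_l(P(X,z),.03); wait(.1); s=sense(); f=s["contact_force"]-b; print(round(z,4),f.round(2),s["tcp_pos"][2].round(4))
    if f[2]>15: break
# forward to plate
for x in np.arange(X+.001,X+.0085,.001):
    move_l(P(x,z),.03); wait(.05); f=sense()["contact_force"]-b; fx=f[0]*c+f[1]*s_; print("x",round(x,4),round(fx,2),round(f[2],2))
    if fx<-2.5 or f[2]>20: break
print(sense()["time"])
u=read_camera("side"); cv2.imwrite("pics/c4.png",cv2.resize(u[120:220,255:385],None,fx=5,fy=5,interpolation=2))
```

```text
0.061 [-0.09  0.32 -0.23] 0.061
0.06 [0.02 0.16 1.61] 0.0601
0.059 [-2.58  0.53  4.79] 0.0591
0.058 [-2.79  1.17  3.39] 0.058
0.057 [-1.99  0.05  4.18] 0.057
0.056 [-1.57  1.16  4.33] 0.056
0.055 [-2.19  0.4   4.17] 0.055
x -0.0795 -1.16 4.34
x -0.0785 -1.0 3.41
x -0.0775 -1.63 3.78
x -0.0765 -1.3 3.41
x -0.0755 -1.54 3.83
x -0.0745 -0.98 3.41
x -0.0735 -2.62 3.52
20.4417
```

View pics/c4.png

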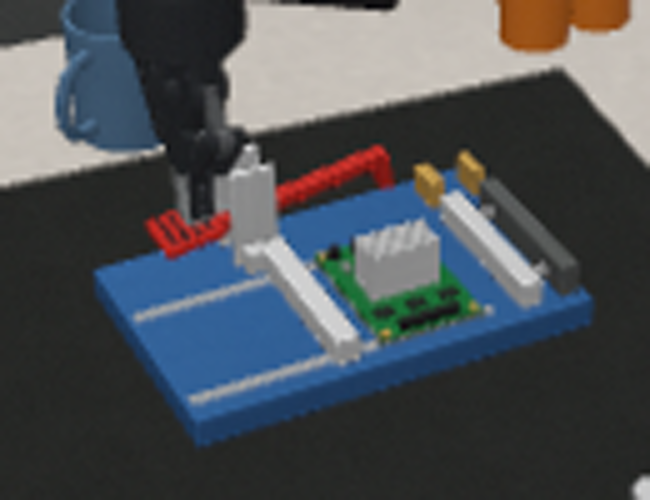

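The side view shows the hook raised well above the striker's top, with the fingertip on the pad behind the plate. Pushing now.

Run:
```python
from h import *
P=lambda x,z:hold(x,.079,z); z=.055
c,s_=np.cos(H[2]),np.sin(H[2]); 
xs=list(np.arange(-.068,-.030,.006))+list(np.arange(-.030,-.0165,.0015))
for x in xs:
    move_l(P(x,z),.03); wait(.05); f=sense()["contact_force"]; fx=f[0]*c+f[1]*s_; print("x",round(x,4),"j~",round(x+.078,4),round(fx,2),round(f[2],2))
    if fx<-13 or f[2]>20: break
print(sense()["time"])
u=read_camera("side"); t=read_camera("top")
a=cv2.resize(u[120:220,265:385],(480,400),interpolation=2);b=cv2.resize(t[115:235,215:295],(267,400),interpolation=2)
cv2.imwrite("pics/c5.png",np.hstack([a,b]))
```

```text
x -0.068 j~ 0.01 1.42 2.1
x -0.062 j~ 0.016 1.47 2.38
x -0.056 j~ 0.022 0.15 2.98
x -0.05 j~ 0.028 -0.14 2.89
x -0.044 j~ 0.034 -0.95 2.47
x -0.038 j~ 0.04 0.68 2.8
x -0.032 j~ 0.046 -2.65 4.46
x -0.03 j~ 0.048 -4.5 5.62
x -0.0285 j~ 0.0495 -5.59 6.81
x -0.027 j~ 0.051 -6.71 7.86
x -0.0255 j~ 0.0525 -7.44 7.84
x -0.024 j~ 0.054 -7.31 9.13
x -0.0225 j~ 0.0555 -7.59 8.33
x -0.021 j~ 0.057 -10.37 9.35
x -0.0195 j~ 0.0585 -13.29 11.78
25.675
```

View pics/c5.png

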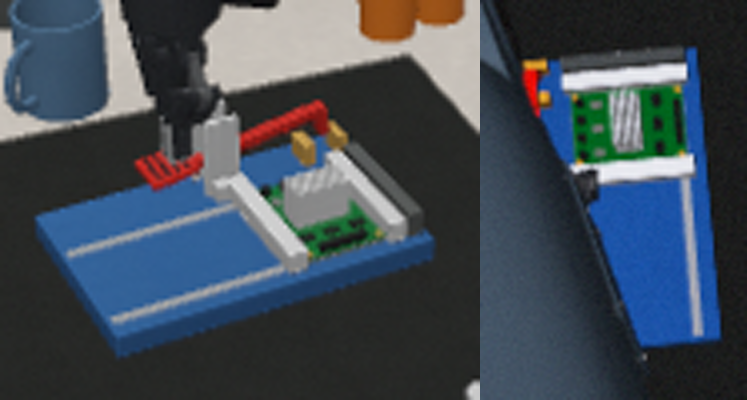

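The hook is above the pocket between the two brass blocks, and the board is clamped at about the end stop. Next I'll ease back 2 mm, raise the finger and look.

Run:
```python
from h import *
P=lambda x,z:hold(x,.079,z); x=-.0215
move_l(P(x,.055),.03); print(sense()["contact_force"].round(2))
for z in(.058,.061,.065,.07): move_l(P(x,z),.03); print(z,sense()["contact_force"].round(2))
wait(.3); move_l(P(x-.012,.072),.04); move_l(P(x-.03,.16),.15); move_l(hold(-.16,.0,.25),.25)
wait(.5);print(sense()["time"])
u=read_camera("side"); t=read_camera("top")
m=inside(t,(45,80,40),(85,255,255),(215,120,295,228)); p,e=fit({"top":m},[[a,b,c+.02] for a,b,c in BOARD],[*hold(.053,0,0)[:2],H[2]]); print(inh([*p[:2],0]),p[2]-H[2],e)
a=cv2.resize(u[120:220,265:385],(480,400),interpolation=2);b=cv2.resize(t[115:235,215:295],(267,400),interpolation=2)
cv2.imwrite("pics/c6.png",np.hstack([a,b]))
```

```text
[-6.98 -0.3   7.76]
0.058 [-6.13 -0.21  7.57]
0.061 [-5.12  0.28  3.7 ]
0.065 [-5.45 -1.68  2.4 ]
0.07 [-6.15 -1.28  1.49]
29.925
[ 0.05698798 -0.01493982  0.        ] 0.029539982690562627 1.251359328879913
```

View pics/c6.png

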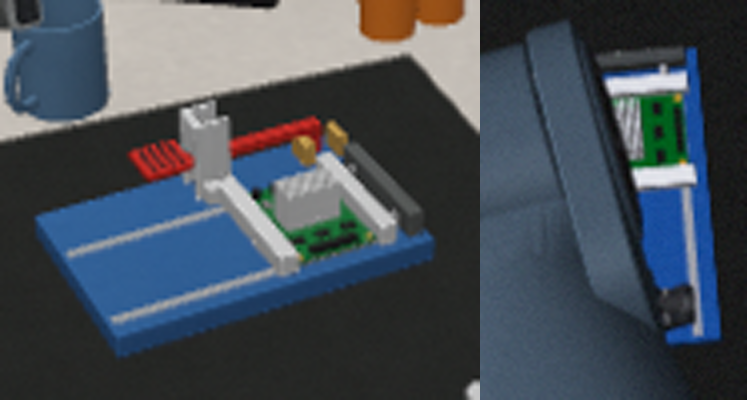

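The side view shows the bar lower and the hook at the pocket. I'll move the arm clear and measure once more.

Run:
```python
from h import *
goto([.35,-.2,.3],down(0)); wait(.2); print(sense()["time"])
u=read_camera("side"); t=read_camera("top")
m=inside(t,(45,80,40),(85,255,255),(215,120,295,228)); p,e=fit({"top":m},[[a,b,c+.02] for a,b,c in BOARD],[*hold(.053,0,0)[:2],H[2]]); print(inh([*p[:2],0]),p[2]-H[2],e)
r=inside(t,(0,120,80),(8,255,255),(215,120,262,228)); ys,xs=np.nonzero(r); print("bar rows",ys.min(),ys.max())
h=np.array([.5,.5])
for j in(.05,.055,.06): print(j,"pad exp px",proj(hold(-.09+j,.079,.06),"top")[0].round(1), proj(hold(-.11+j,.079,.06),"top")[0].round(1))
a=cv2.resize(u[125:200,285:385],(440,330),interpolation=2);b=cv2.resize(t[115:205,215:295],(293,330),interpolation=2)
cv2.imwrite("pics/c7.png",np.hstack([a,b]))
```

```text
31.475
[0.05510101 0.0004338  0.        ] 0.02911361047895422 0.12190601227941461
bar rows 139 191
0.05 pad exp px [232.6 185.6] [233.  192.6]
0.055 pad exp px [232.5 183.9] [232.9 190.8]
0.06 pad exp px [232.3 182.2] [232.8 189.1]
```

View pics/c7.png

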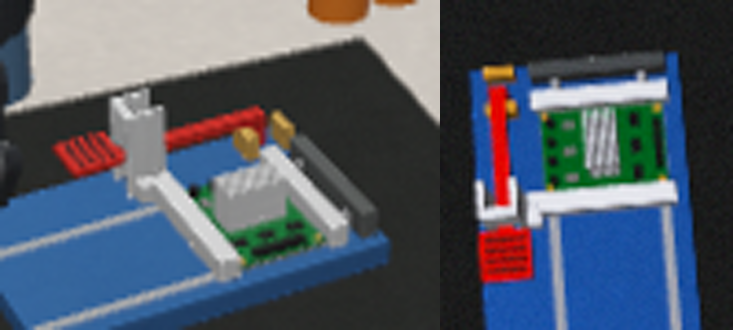

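The top view shows the bar over the striker with the hook between the blocks, and the board squared between the jaws. To check the bar is fully down, I'll compare its shape in the side view with the start: a pure translation means the latch is at 0.

Run:
```python
from h import *
for c,r0,r1 in(("side",(275,145,340,175),(275,135,355,175)),("top",(215,145,262,215),(215,130,262,200))):
    im0=cv2.imread(f"pics/{c}0.png"); im1=read_camera(c)
    for im,r,j in((im0,r0,.0015),(im1,r1,.055)):
        m=inside(im,(0,130,70),(7,255,255),r); ys,xs=np.nonzero(m)
        A=np.c_[xs,ys]; print(c,len(xs),"left",A[xs<xs.min()+8].mean(0).round(2),"right",A[xs>xs.max()-6].mean(0).round(2),"bot",A[ys>ys.max()-5].mean(0).round(2))
        for th in(0,.1):
            R=lambda x,z:hold(-.045+j+x*np.cos(th)+z*np.sin(th)*-1,.079,.034-x*np.sin(th)*-1+z*np.cos(th))
            print("   th",th,"pad",proj(R(-.045,.026),c)[0].round(1),"hooktop",proj(R(.12,.02),c)[0].round(1))
```

```text
side 237 left [285.41 164.14] right [327.54 156.49] bot [289.35 166.3 ]
   th 0 pad [289.1 162.7] hooktop [336.9 151. ]
   th 0.1 pad [288.5 164.1] hooktop [336.2 148.1]
side 213 left [301.23 159.94] right [342.43 151.46] bot [304.79 161.55]
   th 0 pad [305.  158.3] hooktop [351.7 146.9]
   th 0.1 pad [304.3 159.7] hooktop [351. 144.]
top 276 left [230.84 186.75] right [237.16 201.87] bot [233.1 206.6]
   th 0 pad [233.6 202.5] hooktop [230.5 146.8]
   th 0.1 pad [233.9 203.6] hooktop [229.8 146.4]
top 278 left [229.79 168.67] right [236.15 183.88] bot [231.95 188.44]
   th 0 pad [232.5 183.9] hooktop [229.4 129.1]
   th 0.1 pad [232.8 185.1] hooktop [228.7 128.6]
```

The pad's shift matches a pure translation (latch ≈ 0, jaw ≈ 0.055), so I'm handing the job in.

```bash
python3 -c "
from rig import *
print(finish_job(), sense()['time'])"
```

```text
the job is handed in; nothing more can be done
the job is handed in; nothing more can be done
```

The green board is clamped in the holder with the latch bar down in the catch (by camera: jaw about 0.055 m, board centred to about 0.5 mm), and the job is handed in at about 32 s; no verdict was returned.

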